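# Weigh a lime in a trug on the sprung hook of a kitchen scale

## Task

Put the lime in the metal trug, then hang the trug by its bail on the sprung hook of the weighing stand. Let it down gently so that the hook never drops to its lower stop, let go and wait until hook and trug have stopped moving; leave the other things where they are.

Things in the scene. Friction and masses are not known exactly. Their poses are not given: they have to be found in the camera images.
- lime_center (a point): Centre of the one green lime, 57 mm long (its own x) and 47 mm in the other two directions, 55 g; it starts lying on the wooden cover board on the stove (top at z = 0.05), long axis level, and can roll.
- trug: Aluminium trug: open tray 210 (x) x 140 (y) x 40 mm, walls and floor 4 mm, with an arched steel bail standing across its middle and a wooden grip on top. Loose, 0.29 to 0.43 kg. Starts on the wooden board over the stove, top at z = 0.05. Origin: centre of the underside; x along the tray, z up. Same both ways round; open on either side of the bail.
- trug_bar (a point): Centre of the bail's level top bar, 120 mm above the trug's underside; axes as the trug's. The bar is round, 10 mm thick, level along y from -45 to 45 mm, then slopes down to the tray's long sides. It hangs in the hook right under the grip.
- trug_grip (a point): Point to hold, 158 mm above the trug's underside and 38 mm above the bar's centre, in the wooden grip: an upright block 20 mm (trug's x) x 30 mm (y), from 125 to 177 mm above the underside, on the middle of the bar.
- cover_board: Fixed wooden board over the stove, 500 x 500 mm; origin under its centre at z = 0, top 50 mm above that; x away from the robot, along its side edges. A wall cabinet hangs 0.6 m above its far half (board x > 0), and the fridge stands close at the robot's left, its upper door from z = 0.35 up: keep elbow and wrist clear of both.
- hook_seat (a point): Where the bar's centre lies when seated in the sprung hook, 240 mm above the counter unloaded; moves with the hook. x points level back to the column, y across, z up. Steel trough 30 mm wide (y), open upward, on an arm from the column: underside 10 mm below this point; front and back lips 21 mm before and behind it rise 17 mm above it; the column's sliding block 106 mm behind. Nothing above.
- stand: White weighing stand fixed on the stone counter (z = 0): column 56 x 72 mm, 313 mm tall, on a grey foot 145 x 130 x 10 mm. Origin: under the column at counter level; x points away from the hook, z up; the hook's seat is 150 mm from it on the -x side.
- hook (a joint): How far the sprung hook has dipped, in m: 0 with no load, growing downward, to its lower stop at 0.055. Spring about 130 N/m (starts to dip at 0.3 N), lightly damped: let go, a load bobs for about a second, and the trug (tilted a little by the lime) swings for some 4 s more. The trug with the lime rests at 0.023 to 0.036.
- mug: Bystander: white mug, 78 mm across, 99 mm tall, with a handle. Origin at the centre of its underside.
- salt: Bystander: salt shaker, 44 mm across, 90 mm tall, on the cover board. Origin at the centre of its underside.
- white_bottle: Bystander: bottle with a white screw cap, 57 mm across, 122 mm tall. Origin at the centre of its underside.
- lime_press: Bystander: green hand squeezer lying on the cover board, 77 x 239 x 48 mm. Origin at the centre of its underside.
- spoon: Bystander: teaspoon lying on the cover board, 137 x 30 x 12 mm. Origin at the centre of its underside.
Things that resemble listed ones, but are neither listed nor needed, are in the scene too. What is shaped like the part that bears lime_center but black is not meant.

How it is judged:
By the outcome, as a careful person would: the job done as asked, in the order asked, and still so for the second after the job is handed in, with the robot touching nothing.
It also fails if it takes over 72 s, if anything falls off the work surface, if the arm or the gripper's body presses on something with over 40 N, if the wrist force passes 120 N, or if a joint passes its speed limit or range.

## Robot

A 6-joint arm with a two-finger parallel gripper is mounted at the origin on a cart in front of the work surface, level with it; the furniture and walls round the work are solid. World frame = base frame: x ahead of the robot, y to its left, z up, the work surface at z = 0. Lengths are in m, angles in rad, forces in N, time in s.
With the tool pointing down it reaches from about 0.35 to 0.725 m from the base axis. Payload 6 kg.
Tool frame: the origin (TCP) lies at the very end of the fingers, on their centre line; the grasp point (between the pads) lies 19 mm behind it (env.grasp_offset is the distance from the TCP to the grasp point, in m); z points along the fingers, y is the line along which they close (so a half turn about z gives the same grasp; the last joint's range is limited). The gripper opens to 85 mm and grips with 20 to 120 N. Pads are 22 mm wide; open, the fingers measure 114 mm over their backs; the gripper's body (76 mm by 85 mm) begins 54 mm behind the grasp point. The pads swing forward as they close: fully open they stand 13 mm farther back than shut.
Start: joints at [-0.891, 0.04, 0.085, 0, -1.615, -0.334], TCP at [0.203, -0.564, 0.231] pointing down, gripper open.
Joint ranges: [-2.56, 2.56], [-1.29, 2.01], [-1.08, 1.49], [-3.29, 1.98], [-2.81, -0.18], [-2.99, 2.99]. Speed limits (rad/s): [2.57, 2.57, 3.01, 3.14, 3.14, 3.14].

## Interface

Orientations are given as a 3x3 rotation matrix whose columns are the frame's x, y, z axes.
In Python, from rig import env gives the robot as it stands.
- The arm moves only by the tool play_rows, never from a script. Its argument "increments" is a list of rows, each a list of 7 numbers: the turn, a rotation vector about the tool's x, y, z each as a share of pi rad, from -1 to 1, then the shift along the tool's x, y, z each as a share of 15 cm, from -1 to 1, then the closure, from 0 (fully open) to 1 (shut). A call has 1 to 20 rows; each row is the pose to reach, as a shift and turn from the pose commanded when the call began, along the tool's axes at that moment, turning the shorter way round; what a row does not reach only later rows make up. A row lasts 1/12 s, in which the tool goes at most 41.7 mm and 7.16 degrees, less where a joint would pass 70% of its speed; a pose out of reach is approached as far as the arm can. A call with a number of a shift or a turn outside -1 to 1 is refused whole. A call with a gripper value outside its range is refused whole. The fingers move at their own pace and stop on an object; "grip_force" is the grip in N (left out, the last holds). Time passes only in rows, so rows that repeat a pose let the fingers close. It gives the time, the measured TCP pose, the force, the opening and the grip force at its end, in the units of the state.
- env.read_state(): the state, without advancing time (a new reading comes with each control period).
- env.grab_frame(name): name is "scene" or "side" or "wrist"; returns (picture, depth): 420x560x3 uint8, red, green, blue; 420x560 float32, m along the optical axis (not along the pixel's ray), 0 where there is no reading.
- env.camera_model(name): a dict with "K" (3x3 intrinsics, pixels), "xyz" and "rotation" of the camera in the world. Camera axes: x right, y up, looking along -z (the intrinsics and any distortion apply to the point x, -y, -z); pixel columns grow to the right and rows downward; lengths in m; the calibration is good to about 2 mm. The wrist camera is an equidistant fisheye: a pixel r from the principal point sees the ray r / f radians off the axis. A picture is of the moment at which its call begins: read the wrist's pose just before it. camera_model takes no time and is no camera call; for the wrist camera it gives the pose at the moment of the call.
- env.close_job(): hands the job in; it is judged then, once.
The state is a dict: "clock": time; "joint_pos": joint angles; "qvel": joint speeds; "joint_efforts": joint torques, N m; "ee_pos": TCP position; "eef_rot": TCP orientation; "force": force on the tool from outside, world axes, zero at the start; "wrist_torque": the same for the moment, N m; "opening": finger opening in m; "grasp_force": force on a finger pad.
Only numpy, scipy, OpenCV 4.12 (cv2) and the standard library are available. Lean on these libraries where they do the work, as an engineer would, in place of code of your own. Each camera call takes 0.05 s, during which the arm holds its last target. There are 200 camera calls.

## Working session

There is one attempt and no reset: what is moved stays moved. The work goes in short steps, Python scripts to look and compute and a tool call to move; the robot and the scene stay as the last step left them, time stands still between calls to the robot, and variables do not carry over. Pictures are saved under pics/ and viewed, at most 10 in all, crops included, and the job is handed in when it is done.

Besides the shell and the picture viewer there is one more tool, called by a JSON object that holds its "name" and its "arguments", one argument or row to a line. play_rows: Moves the arm, as the interface text tells. Its arguments: {"type":"object","properties":{"increments":{"type":"array","items":{"type":"array","items":{"type":"number"}}},"grip_force":{"type":"number"}},"required":["increments"]}

```bash
ls; mkdir -p pics; python3 - <<'E'
from rig import env
import cv2,numpy as np
s=env.read_state();print(s['clock'],s['ee_pos'],s['eef_rot'],s['opening'])
for n in("scene","side","wrist"):
    im,d=env.grab_frame(n);m=env.camera_model(n)
    np.savez(f'pics/{n}0.npz',im=im,d=d,**{k:m[k] for k in("K","xyz","rotation")})
    print(n,m)
    cv2.imwrite(f'pics/{n}0.png',cv2.cvtColor(im,cv2.COLOR_RGB2BGR))
E
```

```text
pics
0.0 [ 0.20334245 -0.56416097  0.23028674] [[-9.40795941e-01 -3.38972763e-01 -6.80833785e-04]
 [-3.38973430e-01  9.40794640e-01  1.56844321e-03]
 [ 1.08865246e-04  1.70636957e-03 -9.99998538e-01]] 0.08545664096489657
scene {'K': array([[449.73574694,   0.        , 283.05300662],
       [  0.        , 449.73574694, 207.69094464],
       [  0.        ,   0.        ,   1.        ]]), 'xyz': array([-0.08400694, -0.90303529,  1.22317479]), 'rotation': array([[ 0.74115011,  0.4847632 , -0.46443639],
       [-0.67133822,  0.53643919, -0.51140785],
       [ 0.00123017,  0.69082388,  0.72302203]])}
side {'K': array([[478.6946025 ,   0.        , 281.06388379],
       [  0.        , 478.6946025 , 217.89505728],
       [  0.        ,   0.        ,   1.        ]]), 'xyz': array([0.12118999, 0.2900484 , 1.36538293]), 'rotation': array([[-0.68932938,  0.63489466, -0.34890368],
       [-0.72435289, -0.61184463,  0.31774051],
       [-0.01174309,  0.47175726,  0.88165026]])}
wrist {'K': array([[325.1922621 ,   0.        , 280.98477582],
       [  0.        , 325.1922621 , 209.50169173],
       [  0.        ,   0.        ,   1.        ]]), 'xyz': array([ 0.12436477, -0.59381093,  0.37397405]), 'rotation': array([[-3.39277597e-01, -8.88755174e-01, -3.08228736e-01],
       [ 9.40686214e-01, -3.20408202e-01, -1.11570748e-01],
       [ 4.00064029e-04, -3.27799978e-01,  9.44747064e-01]])}
```

View pics/scene0.png

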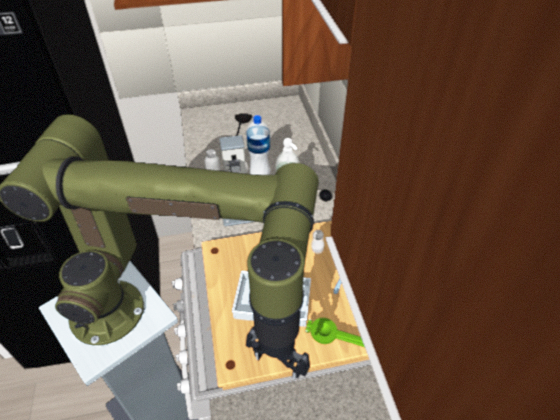

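View pics/side0.png

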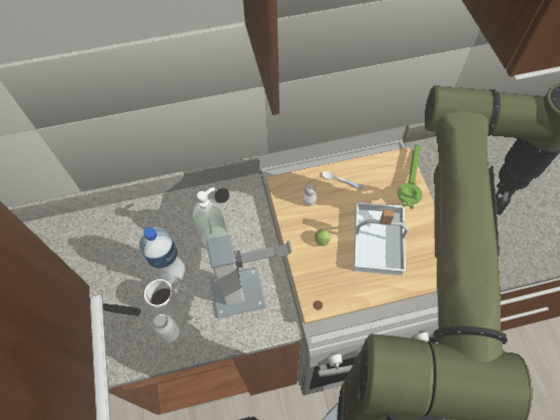

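```bash
cat > h.py <<'E'
import numpy as np,cv2
from rig import env
def load(n,tag):
    z=np.load(f'pics/{n}{tag}.npz');return z
def grab(n,tag):
    m=env.camera_model(n);im,d=env.grab_frame(n)
    np.savez(f'pics/{n}{tag}.npz',im=im,d=d,**{k:m[k] for k in("K","xyz","rotation")})
    return load(n,tag)
def ray(z,u,v):
    K=z['K'];a=(np.asarray(u,float)-K[0,2])/K[0,0];b=(np.asarray(v,float)-K[1,2])/K[1,1]
    return np.stack([a,-b,-np.ones_like(a)],-1)@z['rotation'].T   # depth-scaled
def plane(z,u,v,h):
    r=ray(z,u,v);t=(h-z['xyz'][2])/r[...,2];return z['xyz']+r*t[...,None]
def cloud(z):
    v,u=np.mgrid[:420,:560];return z['xyz']+ray(z,u,v)*z['d'][...,None]
E
python3 - <<'E'
from h import *
z=load('side','0');im=z['im'];P=cloud(z)
hsv=cv2.cvtColor(im,cv2.COLOR_RGB2HSV)
g=((hsv[...,0]>35)&(hsv[...,0]<75)&(hsv[...,1]>90)).astype(np.uint8)
n,l,st,c=cv2.connectedComponentsWithStats(g)
for i in range(1,n):
    if st[i,4]>60:
        q=P[l==i];print(st[i],c[i],plane(z,*c[i],.0735),q.max(0),q.min(0))
        cn,_=cv2.findContours((l==i).astype(np.uint8),0,1);print(cv2.fitEllipse(cn[0]))
for n_,z_ in(('side',z),):
    x0,y0=190,140
    cv2.imwrite('pics/c1.png',cv2.resize(cv2.cvtColor(im[140:320,200:440],cv2.COLOR_RGB2BGR),(800,600),interpolation=cv2.INTER_CUBIC))
E
```

```text
[398 145  24  62 626] [410.96805112 183.76357827] [ 0.43552169 -0.55673975  0.0735    ] [0.51657172 0.2900484  1.36538293] [ 0.12118999 -0.67944001  0.0578111 ]
((411.894287109375, 180.22276306152344), (22.652494430541992, 56.60274887084961), 10.130414009094238)
[317 230  13  15 147] [322.89795918 236.68027211] [ 0.49927932 -0.22176912  0.0735    ] [0.51598768 0.2900484  1.36538293] [ 0.12118999 -0.23579699  0.07579095]
((322.8976745605469, 236.6730194091797), (11.372241020202637, 14.577800750732422), 164.43238830566406)
```

View pics/c1.png

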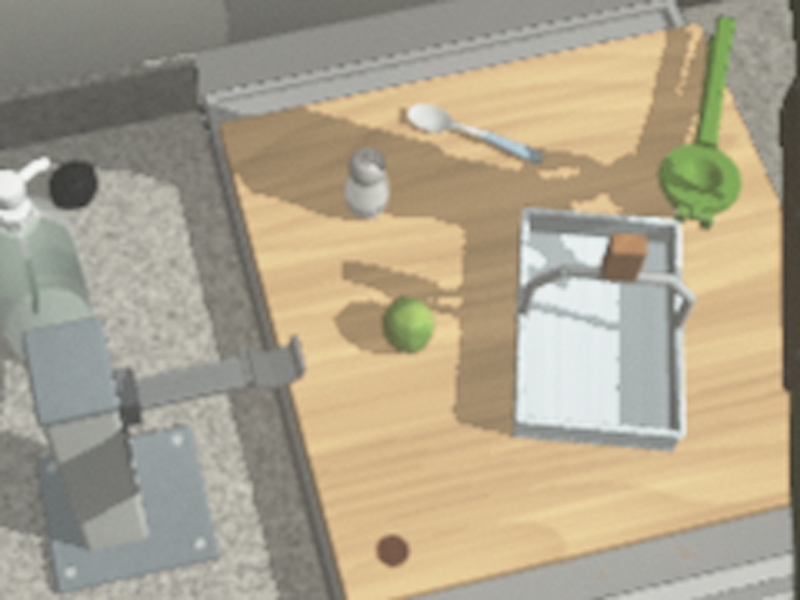

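```bash
python3 - <<'E'
from h import *
z=load('side','0');im=z['im'];P=cloud(z);np.set_printoptions(precision=4,suppress=True)
X,Y,Z=P[...,0],P[...,1],P[...,2]
def rect(m,nm):
    q=P[m];r=cv2.minAreaRect(q[:,:2].astype(np.float32));print(nm,len(q),r,q[:,2].mean());return q
v,u=np.mgrid[:420,:560]
box=lambda a,b,c,d:(u>=a)&(u<b)&(v>=c)&(v<d)
rect(box(345,420,195,285)&(Z>.075)&(Z<.1),'rim')
rect(box(345,420,195,285)&(Z>.195)&(Z<.24),'grip')
rect(box(345,420,195,285)&(Z>.16)&(Z<.18),'bar')
rect(box(205,240,230,270)&(Z>.303)&(Z<.325),'coltop')
q=rect(box(240,295,235,265)&(Z>.21)&(Z<.275),'hook')
rect(box(270,295,235,265)&(Z>.248)&(Z<.275),'lips')
rect(box(210,275,265,322)&(Z>.0)&(Z<.02),'foot')
q=P[box(310,335,225,250)&(Z>.062)];print('lime',len(q),q.min(0),q.max(0),q.mean(0))
for nm,pts,h in(('rimcorners',[(522,208),(682,218),(684,440),(514,437)],.09),('col',[(25,332),(100,318),(118,408),(40,425)],.313),('grip',[(628,240)],.227),('lip',[(290,340),(302,375)],.257)):
    for p in pts: print(nm,plane(z,200+p[0]*.3-.35,140+p[1]*.3-.35,h))
# hsv wide lime mask
hsv=cv2.cvtColor(im,cv2.COLOR_RGB2HSV);g=(box(312,335,225,250)&(hsv[...,0]>27)&(hsv[...,0]<80)&(hsv[...,1]>90)).astype(np.uint8)
cn,_=cv2.findContours(g,0,1);c=max(cn,key=len);print(g.sum(),cv2.fitEllipse(c),plane(z,*cv2.fitEllipse(c)[0],.0735))
E
```

```text
rim 885 ((0.38000839948654175, -0.37291476130485535), (0.18976838886737823, 0.2661396265029907), 39.17657470703125) 0.08851319950794961
grip 138 ((0.38078150153160095, -0.33957624435424805), (0.030462350696325302, 0.022042322903871536), 43.191410064697266) 0.22007671981418733
bar 117 ((0.3810332715511322, -0.33908993005752563), (0.11789212375879288, 0.014481563121080399), 41.3685417175293) 0.17249927216654384
coltop 729 ((0.5745617747306824, 0.07629075646400452), (0.0599338561296463, 0.07690146565437317), 58.78596878051758) 0.3135176155190287
hook 556 ((0.5208026170730591, -0.014288701117038727), (0.1355622112751007, 0.03307391703128815), 60.957218170166016) 0.24495886904101802
lips 61 ((0.5007360577583313, -0.048870861530303955), (0.055504076182842255, 0.03257962316274643), 58.37411117553711) 0.25515668485014104
foot 2346 ((0.5613614320755005, 0.058294303715229034), (0.19851531088352203, 0.17726098001003265), 46.39265060424805) 0.007627720971096802
lime 210 [ 0.1212 -0.2414  0.0672] [0.5221 0.29   1.3654] [ 0.4924 -0.2097  0.1008]
rimcorners [ 0.5057 -0.3738  0.09  ]
rimcorners [ 0.397  -0.4713  0.09  ]
rimcorners [ 0.2563 -0.3035  0.09  ]
rimcorners [ 0.3584 -0.2012  0.09  ]
col [0.62   0.0814 0.313 ]
col [0.5905 0.0344 0.313 ]
col [0.5273 0.0717 0.313 ]
col [0.5559 0.1203 0.313 ]
grip [ 0.3845 -0.3421  0.227 ]
lip [ 0.5    -0.0722  0.257 ]
lip [ 0.4725 -0.0584  0.257 ]
151 ((323.053955078125, 236.65151977539062), (11.759781837463379, 14.506084442138672), 163.9778289794922) [ 0.499  -0.2222  0.0735]
```

```bash
cat >> h.py <<'E'
from scipy.spatial.transform import Rotation as Ro
np.set_printoptions(precision=4,suppress=True)
def Rd(yaw):
    a=np.radians(yaw);return np.array([[np.cos(a),np.sin(a),0],[np.sin(a),-np.cos(a),0],[0,0,-1.]])
def plan(*targets):  # (pos,yawdeg) ; all relative to present pose
    s=env.read_state();R=np.array(s['eef_rot']);p=np.array(s['ee_pos'])
    print('t',round(s['clock'],2),'pos',p,'yaw',np.degrees(np.arctan2(R[1,0],R[0,0])).round(2),'j',np.array(s['joint_pos']),'F',np.array(s['force']),'op',s['opening'])
    for pos,yaw in targets:
        rv=Ro.from_matrix(R.T@Rd(yaw)).as_rotvec()/np.pi
        print(rv,R.T@(np.array(pos)-p)/.15,'rows>=',max(np.linalg.norm(np.array(pos)-p)/.0417,np.linalg.norm(rv)*180/7.16).round(1))
E
python3 - <<'E'
from h import *
z=load('side','0')
c=np.array([323.05,236.65]);d=np.array([np.cos(np.radians(74)),np.sin(np.radians(74))])
a,b=plane(z,*(c-8*d),.0735),plane(z,*(c+8*d),.0735);print(np.degrees(np.arctan2(*(b-a)[[1,0]])),np.linalg.norm(b-a))
plan(([.26,-.49,.30],-160),([.30,-.45,.30],-160))
E
```

```text
148.62132249760967 0.052417601221372706
t 0.15 pos [ 0.2033 -0.5642  0.2305] yaw -160.19 j [-0.8913  0.0407  0.084  -0.0003 -1.6155 -0.3337] F [-0.0533  0.3916  0.3795] op 0.08536467408140956
[ 0.0005 -0.0001 -0.001 ] [-0.5232  0.3381 -0.463 ] rows>= 2.8
[ 0.0005 -0.0001 -0.001 ] [-0.8645  0.4986 -0.4628] rows>= 4.0
```

{"name": "play_rows", "arguments": {
  "increments": [
    [0, 0, 0, 0, 0, -0.45, 0],
    [0, 0, 0, -0.26, 0.15, -0.46, 0],
    [0, 0, 0, -0.52, 0.3, -0.46, 0],
    [0, 0, 0, -0.75, 0.43, -0.46, 0],
    [0, 0, 0, -0.98, 0.56, -0.46, 0],
    [0, 0, 0, -0.98, 0.56, -0.46, 0]
  ]
}}

```text
clock: 0.65
ee_pos: [0.3161, -0.4322, 0.3005]
eef_rot: [[-0.939, -0.343, 0.002], [-0.343, 0.939, 0.001], [-0.002, -0.0, -1.0]]
force: [0.9, -0.9, -0.2]
opening: 0.0854
grasp_force: 0.0
```

```bash
python3 - <<'E'
from h import *
plan(([.41,-.33,.29],-160),([.47,-.28,.29],170),([.499,-.222,.2],150))
E
```

```text
t 0.65 pos [ 0.3161 -0.4322  0.3005] yaw -159.96 j [-0.5645 -0.1129  0.0626 -0.0014 -1.7452 -0.6567] F [ 0.8921 -0.9183 -0.1969] op 0.08535713949487037
[-0.      0.0006  0.0002] [-0.8214  0.4256  0.0712] rows>= 3.3
[0.0001 0.0005 0.1669] [-1.3114  0.6016  0.0721] rows>= 5.2
[0.0002 0.0005 0.278 ] [-1.6245  0.8986  0.6727] rows>= 7.1
```

{"name": "play_rows", "arguments": {
  "increments": [
    [0, 0, 0.04, -0.25, 0.14, 0, 0],
    [0, 0, 0.08, -0.5, 0.28, 0, 0],
    [0, 0, 0.12, -0.75, 0.4, 0, 0],
    [0, 0, 0.16, -1, 0.55, 0, 0],
    [0, 0, 0.2, -1, 0.75, 0, 0],
    [0, 0, 0.24, -1, 0.9, 0, 0],
    [0, 0, 0.278, -1, 0.9, 0, 0],
    [0, 0, 0.278, -1, 0.9, 0, 0]
  ]
}}

```text
clock: 1.32
ee_pos: [0.4087, -0.2562, 0.3007]
eef_rot: [[-0.862, 0.506, 0.001], [0.506, 0.862, 0.0], [-0.001, 0.001, -1.0]]
force: [0.8, -0.7, 0.0]
opening: 0.0851
grasp_force: 0.0
```

```bash
python3 - <<'E'
from h import *
plan(([.499,-.222,.2],150),([.499,-.222,.17],150))
E
```

```text
t 1.32 pos [ 0.4087 -0.2562  0.3007] yaw 149.59 j [-0.1406 -0.2547 -0.0601 -0.0002 -1.7643 -1.961 ] F [ 0.7713 -0.7115  0.0198] op 0.08510967313132518
[ 0.0002  0.0003 -0.0023] [-0.4028  0.5011  0.6721] rows>= 3.3
[ 0.0002  0.0003 -0.0023] [-0.4026  0.501   0.8721] rows>= 3.9
```

{"name": "play_rows", "arguments": {
  "increments": [
    [0, 0, 0, -0.13, 0.17, 0.2, 0],
    [0, 0, 0, -0.27, 0.34, 0.4, 0],
    [0, 0, 0, -0.4, 0.5, 0.6, 0],
    [0, 0, 0, -0.4, 0.5, 0.67, 0],
    [0, 0, 0, -0.4, 0.5, 0.67, 0]
  ]
}}

```text
clock: 1.73
ee_pos: [0.4974, -0.2216, 0.1939]
eef_rot: [[-0.865, 0.502, -0.009], [0.502, 0.865, 0.003], [0.009, -0.002, -1.0]]
force: [0.3, -0.7, -0.9]
opening: 0.0856
grasp_force: 0.0
```

```bash
python3 - <<'E'
from h import *
z=grab('wrist','1');cv2.imwrite('pics/w1.png',cv2.cvtColor(z['im'],cv2.COLOR_RGB2BGR))
plan()
E
```

```text
t 1.78 pos [ 0.4974 -0.2228  0.1973] yaw 149.82 j [-0.0525 -0.1029 -0.1165 -0.0003 -1.5625 -2.0451] F [-0.1073  0.2358  0.669 ] op 0.08510889948771679
```

View pics/w1.png

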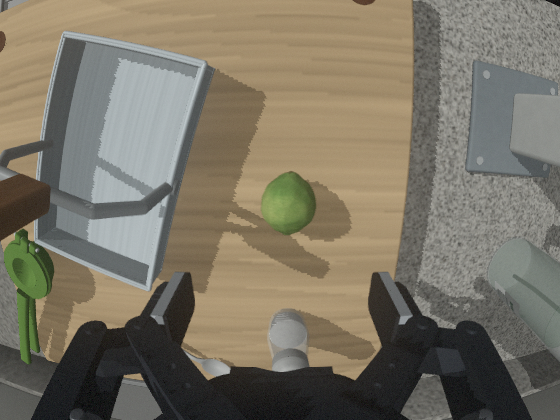

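```bash
cat >> h.py <<'E'
def wplane(z,pts,h):
    K=z['K'];pts=np.asarray(pts,float).reshape(-1,2);d=(pts-K[:2,2])/K[0,0];th=np.linalg.norm(d,axis=1,keepdims=True)
    n=d/np.maximum(th,1e-9);r=np.hstack([n[:,:1]*np.sin(th),-n[:,1:]*np.sin(th),-np.cos(th)])@z['rotation'].T
    return z['xyz']+r*((h-z['xyz'][2])/r[:,2])[:,None]
def limemask(im):
    hsv=cv2.cvtColor(im,cv2.COLOR_RGB2HSV);g=((hsv[...,0]>32)&(hsv[...,0]<80)&(hsv[...,1]>80)).astype(np.uint8)
    cn,_=cv2.findContours(g,0,1);return [c[:,0] for c in cn if len(c)>25]
E
python3 - <<'E'
from h import *
z=load('wrist','1')
for c in limemask(z['im']):
    if abs(c[:,0].mean()-289)<30:
        e=cv2.fitEllipse(c);print(e,wplane(z,e[0],.0735))
        w=wplane(z,c,.0735);r=cv2.minAreaRect(w[:,:2].astype(np.float32)*1000);print(r)
        e2=cv2.fitEllipse(w[:,:2].astype(np.float32)*1000);print(e2)
print('tip',wplane(z,[290,172],.0735),'salt top',wplane(z,[289,318],.14))
print('hookside col base corners',wplane(z,[[475,62],[467,173],[486,75],[480,160]],.01))
E
```

```text
((288.0416564941406, 203.40487670898438), (52.65119171142578, 59.684268951416016), 5.822765827178955) [[ 0.5012 -0.2178  0.0735]]
((502.01397705078125, -218.09634399414062), (48.71078872680664, 48.84072494506836), 12.55193042755127)
((501.8830261230469, -218.1401824951172), (45.14044952392578, 53.5611457824707), 56.77277755737305)
tip [[ 0.4783 -0.2028  0.0735]] salt top [[ 0.5616 -0.2525  0.14  ]]
hookside col base corners [[ 0.4798  0.036   0.01  ]
 [ 0.5903 -0.0289  0.01  ]
 [ 0.4987  0.0435  0.01  ]
 [ 0.5846 -0.0063  0.01  ]]
```

```bash
python3 - <<'E'
from h import *
plan(([.4976,-.2168,.11],147),([.4976,-.2168,.061],147))
E
```

```text
t 1.78 pos [ 0.4974 -0.2228  0.1973] yaw 149.82 j [-0.0525 -0.1029 -0.1165 -0.0003 -1.5625 -2.0451] F [-0.1073  0.2358  0.669 ] op 0.08510889948771679
[-0.0007 -0.0015  0.0157] [0.0162 0.0362 0.5821] rows>= 2.1
[-0.0007 -0.0015  0.0157] [0.0146 0.0369 0.9088] rows>= 3.3
```

{"name": "play_rows", "arguments": {
  "increments": [
    [0, 0, 0.016, 0.016, 0.035, 0.2, 0],
    [0, 0, 0.016, 0.016, 0.035, 0.4, 0],
    [0, 0, 0.016, 0.016, 0.035, 0.6, 0],
    [0, 0, 0.016, 0.016, 0.035, 0.75, 0],
    [0, 0, 0.016, 0.016, 0.035, 0.87, 0],
    [0, 0, 0.016, 0.016, 0.035, 0.92, 0],
    [0, 0, 0.016, 0.016, 0.035, 0.92, 0],
    [0, 0, 0.016, 0.016, 0.035, 0.92, 0.3],
    [0, 0, 0.016, 0.016, 0.035, 0.92, 0.6],
    [0, 0, 0.016, 0.016, 0.035, 0.92, 0.6],
    [0, 0, 0.016, 0.016, 0.035, 0.92, 0.6],
    [0, 0, 0.016, 0.016, 0.035, 0.92, 0.6],
    [0, 0, 0.016, 0.016, 0.035, 0.92, 0.6]
  ],
  "grip_force": 25
}}

```text
clock: 2.87
ee_pos: [0.4996, -0.2178, 0.064]
eef_rot: [[-0.838, 0.546, 0.003], [0.546, 0.838, -0.001], [-0.003, 0.0, -1.0]]
force: [-1.4, 1.2, 7.4]
opening: 0.0445
grasp_force: 25.3
```

```bash
python3 - <<'E'
from h import *
plan(([.4976,-.2168,.20],147),([.42,-.24,.26],135),([.3425,-.2955,.26],131.5))
E
```

```text
t 2.87 pos [ 0.4996 -0.2178  0.064 ] yaw 146.91 j [-0.0415 -0.0636 -0.3248  0.0011 -1.3069 -2.107 ] F [-1.3961  1.1595  7.4013] op 0.04446606951871518
[ 0.0001  0.0009 -0.0005] [ 0.0124 -0.0015 -0.9069] rows>= 3.3
[0.0002 0.0009 0.0662] [ 0.3603 -0.4134 -1.3081] rows>= 5.1
[0.0003 0.0009 0.0856] [ 0.5912 -1.0054 -1.309 ] rows>= 6.3
```

{"name": "play_rows", "arguments": {
  "increments": [
    [0, 0, 0, 0, 0, -0.15, 0.6],
    [0, 0, 0, 0, 0, -0.4, 0.6],
    [0, 0, 0, 0, 0, -0.65, 0.6],
    [0, 0, 0.02, 0.1, -0.2, -0.9, 0.6],
    [0, 0, 0.04, 0.25, -0.4, -1, 0.6],
    [0, 0, 0.06, 0.35, -0.6, -1, 0.6],
    [0, 0, 0.0856, 0.45, -0.8, -1, 0.6],
    [0, 0, 0.0856, 0.55, -0.98, -1, 0.6],
    [0, 0, 0.0856, 0.55, -0.98, -1, 0.6],
    [0, 0, 0.0856, 0.55, -0.98, -1, 0.6]
  ]
}}

```text
clock: 3.7
ee_pos: [0.3485, -0.2961, 0.2126]
eef_rot: [[-0.661, 0.75, 0.002], [0.75, 0.661, -0.0], [-0.002, 0.001, -1.0]]
force: [-0.5, 0.6, 0.1]
opening: 0.0445
grasp_force: 25.9
```

```bash
python3 - <<'E'
from h import *
plan(([.3425,-.2955,.15],131.5),([.3425,-.2955,.066],131.5))
z=grab('side','2')
cv2.imwrite('pics/s2.png',cv2.resize(cv2.cvtColor(z['im'][140:320,200:500],cv2.COLOR_RGB2BGR),(800,480),interpolation=cv2.INTER_CUBIC))
E
```

```text
t 3.7 pos [ 0.3485 -0.2961  0.2126] yaw 131.37 j [-0.2603 -0.3532 -0.2981 -0.0002 -1.6238 -2.1593] F [-0.453   0.5697  0.1241] op 0.044452804955040046
[ 0.0004  0.0005 -0.0007] [ 0.03   -0.0279  0.4174] rows>= 1.5
[ 0.0004  0.0005 -0.0007] [ 0.0309 -0.0287  0.9774] rows>= 3.5
```

View pics/s2.png

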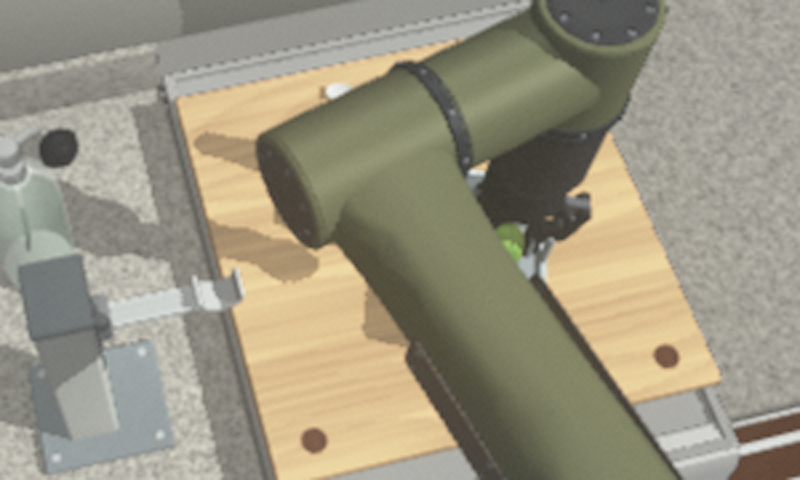

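{"name": "play_rows", "arguments": {
  "increments": [
    [0, 0, 0, 0.03, -0.028, 0.15, 0.6],
    [0, 0, 0, 0.03, -0.028, 0.35, 0.6],
    [0, 0, 0, 0.03, -0.028, 0.55, 0.6],
    [0, 0, 0, 0.03, -0.028, 0.75, 0.6],
    [0, 0, 0, 0.03, -0.028, 0.88, 0.6],
    [0, 0, 0, 0.03, -0.028, 0.95, 0.6],
    [0, 0, 0, 0.03, -0.028, 0.96, 0.6],
    [0, 0, 0, 0.03, -0.028, 0.96, 0.6]
  ]
}}

```text
clock: 4.42
ee_pos: [0.3439, -0.2946, 0.0679]
eef_rot: [[-0.663, 0.748, -0.0], [0.748, 0.663, -0.0], [0.0, -0.0, -1.0]]
force: [-0.3, -0.1, -0.3]
opening: 0.0443
grasp_force: 26.1
```

```bash
python3 - <<'E'
from h import *
plan()
E
```

```text
t 4.42 pos [ 0.3439 -0.2946  0.0679] yaw 131.55 j [-0.2593 -0.3331 -0.5472  0.0001 -1.357  -2.1571] F [-0.2963 -0.1242 -0.3249] op 0.0442572962341798
```

{"name": "play_rows", "arguments": {
  "increments": [
    [0, 0, 0, 0, 0, 0.015, 0.6],
    [0, 0, 0, 0, 0, 0.02, 0.6],
    [0, 0, 0, 0, 0, 0.02, 0.4],
    [0, 0, 0, 0, 0, 0.02, 0.25],
    [0, 0, 0, 0, 0, 0.02, 0.15],
    [0, 0, 0, 0, 0, 0.02, 0.15],
    [0, 0, 0, 0, 0, 0.02, 0.15],
    [0, 0, 0, 0, 0, -0.15, 0.15],
    [0, 0, 0, 0, 0, -0.35, 0.15],
    [0, 0, 0, 0, 0, -0.6, 0.15],
    [0, 0, 0, 0, 0, -0.85, 0.15],
    [0, 0, 0, 0, 0, -1, 0.15],
    [0, 0, 0, 0, 0, -1, 0.15]
  ]
}}

```text
clock: 5.5
ee_pos: [0.3446, -0.2962, 0.224]
eef_rot: [[-0.662, 0.749, 0.008], [0.749, 0.662, -0.005], [-0.009, 0.003, -1.0]]
force: [0.0, 0.5, 0.9]
opening: 0.0726
grasp_force: 0.0
```

```bash
python3 - <<'E'
from h import *
z=grab('wrist','3');cv2.imwrite('pics/w3.png',cv2.cvtColor(z['im'],cv2.COLOR_RGB2BGR))
plan(([.3,-.25,.29],131.5))
E
```

```text
t 5.55 pos [ 0.3442 -0.2955  0.2209] yaw 131.47 j [-0.2608 -0.3657 -0.2928  0.0007 -1.6385 -2.1569] F [ 0.2937 -0.2367 -0.8338] op 0.07251109667476248
[ 0.0007  0.0015 -0.0001] [ 0.4201 -0.0188 -0.4629] rows>= 2.2
```

View pics/w3.png

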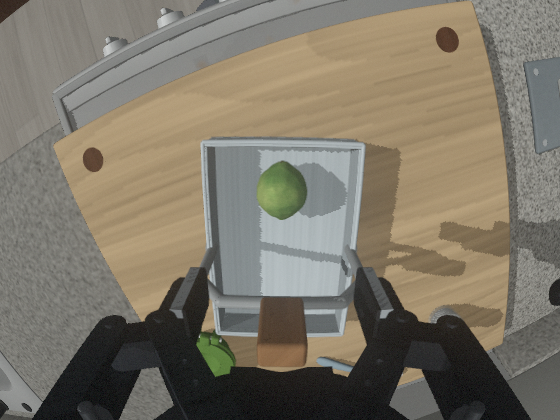

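```bash
python3 - <<'E'
from h import *
z=load('wrist','3')
c=wplane(z,[[203,141],[363,144],[217,334],[343,333]],.09);print(c)
d=c[1]-c[0];print(np.degrees(np.arctan2(d[1],d[0])),np.linalg.norm(d),'centre from far edge',(c[0]+c[1])/2+.105*np.array([.662,-.749,0]))
b=wplane(z,[[214,300],[350,303]],.17);print(b,b.mean(0));d=b[1]-b[0];print(np.degrees(np.arctan2(d[1],d[0])))
g=wplane(z,[[261,298],[304,298],[258,365],[306,365]],.227);print('griptop',g,g.mean(0))
plan(([.3442,-.2955,.29],131.5))
E
```

```text
[[ 0.2616 -0.3041  0.09  ]
 [ 0.3676 -0.2138  0.09  ]
 [ 0.399  -0.4663  0.09  ]
 [ 0.5044 -0.3711  0.09  ]]
40.43411321628827 0.13922247458282758 centre from far edge [ 0.3841 -0.3376  0.09  ]
[[ 0.3451 -0.3722  0.17  ]
 [ 0.4236 -0.3068  0.17  ]] [ 0.3844 -0.3395  0.17  ]
39.79221341122999
griptop [[ 0.3461 -0.3135  0.227 ]
 [ 0.3629 -0.2987  0.227 ]
 [ 0.3776 -0.3546  0.227 ]
 [ 0.3996 -0.3353  0.227 ]] [ 0.3716 -0.3255  0.227 ]
t 5.55 pos [ 0.3442 -0.2955  0.2209] yaw 131.47 j [-0.2608 -0.3657 -0.2928  0.0007 -1.6385 -2.1569] F [ 0.2937 -0.2367 -0.8338] op 0.07251109667476248
[ 0.0007  0.0015 -0.0001] [-0.0023  0.0011 -0.4608] rows>= 1.7
```

```bash
python3 - <<'E'
from h import *
plan(([.383,-.339,.29],-139.3),([.383,-.339,.29],-180))
E
```

```text
t 5.55 pos [ 0.3442 -0.2955  0.2209] yaw 131.47 j [-0.2608 -0.3657 -0.2928  0.0007 -1.6385 -2.1569] F [ 0.2937 -0.2367 -0.8338] op 0.07251109667476248
[-0.0006  0.0018 -0.4957] [-0.3909  0.0029 -0.459 ] rows>= 12.5
[ 0.      0.0017 -0.2696] [-0.3909  0.0029 -0.459 ] rows>= 6.8
```

{"name": "play_rows", "arguments": {
  "increments": [
    [0, 0, 0, 0, 0, -0.25, 0],
    [0, 0, 0, 0, 0, -0.46, 0],
    [0, 0, -0.04, -0.1, 0, -0.46, 0],
    [0, 0, -0.08, -0.2, 0, -0.46, 0],
    [0, 0, -0.12, -0.3, 0, -0.46, 0],
    [0, 0, -0.16, -0.39, 0, -0.46, 0],
    [0, 0, -0.2, -0.39, 0, -0.46, 0],
    [0, 0, -0.24, -0.39, 0, -0.46, 0],
    [0, 0, -0.28, -0.39, 0, -0.46, 0],
    [0, 0, -0.32, -0.39, 0, -0.46, 0],
    [0, 0, -0.36, -0.39, 0, -0.46, 0],
    [0, 0, -0.4, -0.39, 0, -0.46, 0],
    [0, 0, -0.44, -0.39, 0, -0.46, 0],
    [0, 0, -0.48, -0.39, 0, -0.46, 0],
    [0, 0, -0.4957, -0.39, 0, -0.46, 0],
    [0, 0, -0.4957, -0.39, 0, -0.46, 0],
    [0, 0, -0.4957, -0.39, 0, -0.46, 0]
  ]
}}

```text
clock: 6.97
ee_pos: [0.3818, -0.3386, 0.2859]
eef_rot: [[-0.759, -0.651, -0.001], [-0.651, 0.759, 0.001], [0.0, 0.001, -1.0]]
force: [-0.3, -0.5, 1.1]
opening: 0.0855
grasp_force: 0.0
```

```bash
python3 - <<'E'
from h import *
plan(([.383,-.339,.192],-139.3))
z=grab('wrist','4');cv2.imwrite('pics/w4.png',cv2.cvtColor(z['im'],cv2.COLOR_RGB2BGR))
E
```

```text
t 6.97 pos [ 0.3818 -0.3386  0.2859] yaw -139.41 j [-0.3305 -0.1839 -0.028  -0.0003 -1.7283 -0.532 ] F [-0.2666 -0.4544  1.1108] op 0.08552262583695122
[ 0.0005 -0.0002 -0.0006] [-0.0045 -0.008   0.6257] rows>= 2.3
```

View pics/w4.png

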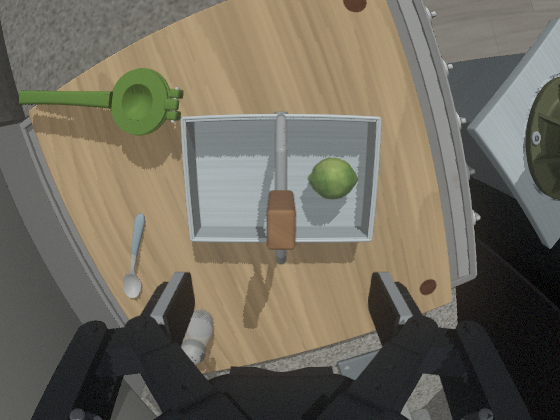

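{"name": "play_rows", "arguments": {
  "increments": [
    [0, 0, 0, -0.005, -0.008, 0.2, 0],
    [0, 0, 0, -0.005, -0.008, 0.4, 0],
    [0, 0, 0, -0.005, -0.008, 0.58, 0],
    [0, 0, 0, -0.005, -0.008, 0.64, 0],
    [0, 0, 0, -0.005, -0.008, 0.64, 0],
    [0, 0, 0, -0.005, -0.008, 0.64, 0.4],
    [0, 0, 0, -0.005, -0.008, 0.64, 0.7],
    [0, 0, 0, -0.005, -0.008, 0.64, 0.9],
    [0, 0, 0, -0.005, -0.008, 0.64, 0.9],
    [0, 0, 0, -0.005, -0.008, 0.64, 0.9],
    [0, 0, 0, -0.005, -0.008, 0.64, 0.9],
    [0, 0, 0, -0.005, -0.008, 0.64, 0.9],
    [0, 0, 0, -0.005, -0.008, 0.64, 0.9]
  ],
  "grip_force": 70
}}

```text
clock: 8.1
ee_pos: [0.3833, -0.3391, 0.1913]
eef_rot: [[-0.758, -0.652, 0.0], [-0.652, 0.758, -0.0], [-0.0, -0.0, -1.0]]
force: [-1.3, 3.2, 3.0]
opening: 0.0193
grasp_force: 69.4
```

```bash
python3 - <<'E'
from h import *
plan()
E
```

```text
t 8.1 pos [ 0.3833 -0.3391  0.1913] yaw -139.29 j [-0.3302 -0.1986 -0.2128 -0.     -1.5562 -0.53  ] F [-1.2856  3.189   2.9893] op 0.019252429948763205
```

{"name": "play_rows", "arguments": {
  "increments": [
    [0, 0, 0, 0, 0, -0.05, 0.9],
    [0, 0, 0, 0, 0, -0.15, 0.9],
    [0, 0, 0, 0, 0, -0.3, 0.9],
    [0, 0, 0, 0, 0, -0.45, 0.9],
    [0, 0, 0, 0, 0, -0.6, 0.9],
    [0, 0, 0, 0, 0, -0.7, 0.9],
    [0, 0, 0, 0, 0, -0.75, 0.9],
    [0, 0, 0, 0, 0, -0.75, 0.9],
    [0, 0, 0, 0, 0, -0.75, 0.9],
    [0, 0, 0, 0, 0, -0.75, 0.9]
  ]
}}

```text
clock: 8.93
ee_pos: [0.3831, -0.3388, 0.3014]
eef_rot: [[-0.758, -0.652, -0.002], [-0.652, 0.758, 0.002], [0.001, 0.003, -1.0]]
force: [0.8, 0.4, -4.4]
opening: 0.0195
grasp_force: 68.8
```

```bash
python3 - <<'E'
from h import *
plan(([.426,-.172,.303],149),([.383,-.26,.303],149))
E
```

```text
t 8.93 pos [ 0.3831 -0.3388  0.3014] yaw -139.28 j [-0.3303 -0.1731  0.0102 -0.001  -1.757  -0.5299] F [ 0.8412  0.3701 -4.4287] op 0.019487617934390883
[ 0.0007 -0.0007  0.3984] [-0.9418  0.6563 -0.0095] rows>= 10.0
[ 0.0007 -0.0007  0.3984] [-0.3418  0.3986 -0.0099] rows>= 10.0
```

{"name": "play_rows", "arguments": {
  "increments": [
    [0, 0, 0.01, 0, 0, 0, 0.9],
    [0, 0, 0.03, 0, 0, 0, 0.9],
    [0, 0, 0.055, 0, 0, 0, 0.9],
    [0, 0, 0.08, -0.02, 0.02, 0, 0.9],
    [0, 0, 0.105, -0.06, 0.05, 0, 0.9],
    [0, 0, 0.13, -0.12, 0.09, 0, 0.9],
    [0, 0, 0.155, -0.19, 0.13, 0, 0.9],
    [0, 0, 0.18, -0.26, 0.18, 0, 0.9],
    [0, 0, 0.205, -0.34, 0.24, 0, 0.9],
    [0, 0, 0.23, -0.42, 0.3, 0, 0.9],
    [0, 0, 0.255, -0.5, 0.35, 0, 0.9],
    [0, 0, 0.28, -0.58, 0.4, 0, 0.9],
    [0, 0, 0.305, -0.66, 0.46, 0, 0.9],
    [0, 0, 0.33, -0.74, 0.52, 0, 0.9],
    [0, 0, 0.355, -0.82, 0.57, 0, 0.9],
    [0, 0, 0.375, -0.88, 0.61, 0, 0.9],
    [0, 0, 0.39, -0.92, 0.64, 0, 0.9],
    [0, 0, 0.398, -0.94, 0.655, 0, 0.9],
    [0, 0, 0.398, -0.94, 0.655, 0, 0.9],
    [0, 0, 0.398, -0.94, 0.655, 0, 0.9]
  ]
}}

```text
clock: 10.6
ee_pos: [0.4259, -0.1726, 0.3023]
eef_rot: [[-0.859, 0.513, -0.002], [0.513, 0.859, 0.0], [0.002, -0.001, -1.0]]
force: [-0.5, -0.1, -3.0]
opening: 0.0194
grasp_force: 68.7
```

```bash
python3 - <<'E'
from h import *
z=grab('wrist','5');cv2.imwrite('pics/w5.png',cv2.cvtColor(z['im'],cv2.COLOR_RGB2BGR))
grab('side','5');grab('scene','5')
plan(([.498,-.0525,.303],149))
E
```

```text
t 10.75 pos [ 0.4259 -0.173   0.3028] yaw 149.08 j [ 0.0558 -0.3135 -0.1027 -0.0001 -1.7824 -2.1663] F [ 0.2013  0.4117 -3.7099] op 0.01921885800260744
[-0.0001 -0.0002  0.0004] [ 0.0005  0.9361 -0.0014] rows>= 3.4
```

View pics/w5.png

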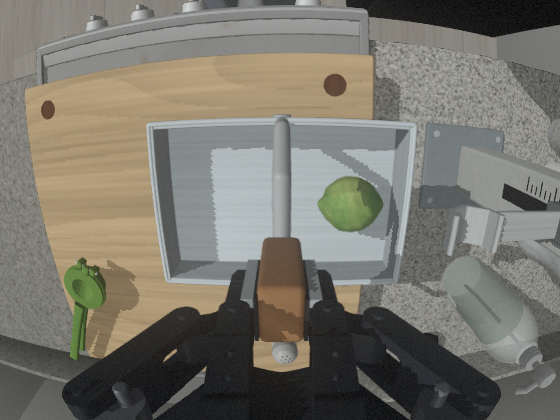

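```bash
python3 - <<'E'
from h import *
z=load('wrist','5')
v,u=np.mgrid[:420,:560];pts=np.stack([u.ravel(),v.ravel()],1)
w=wplane(z,pts,0.);r=w-z['xyz'];f=-(r@z['rotation'][:,2]);P=(z['xyz']+r/f[:,None]*z['d'].ravel()[:,None]).reshape(420,560,3)
ex=np.array([.515,.857]);ey=np.array([-.857,.515]);o=np.array([.498,-.0525])
m=(u>435)&(u<560)&(v>190)&(v<275)&(P[...,2]>.2)&(P[...,2]<.3)&(z['d']>0)
def ana(P,m,nm):
    q=P[m];x=(q[:,:2]-o)@ex;y=(q[:,:2]-o)@ey;Z=q[:,2]
    for a,b in((-.03,-.015),(-.015,.015),(.015,.03),(.03,.05),(.05,.075),(.075,.1)):
        k=(x>a)&(x<b)&(abs(y)<.04)
        if k.sum()>4:print(nm,a,b,k.sum(),'y',np.percentile(y[k],[3,50,97]),'z',np.percentile(Z[k],[5,50,95]))
    k=(Z>.246)&(Z<.262)&(abs(y)<.02)&(x<.035);print('lip x hist',np.histogram(x[k],np.arange(-.04,.036,.004)))
ana(P,m,'W')
for t in('0',):
    s=load('side',t);Q=cloud(s);ana(Q,(u>235)&(u<300)&(v>225)&(v<270)&(Q[...,2]>.2)&(Q[...,2]<.3),'S')
# lateral seam lines: column via plane at top in wrist? trug tilt
for c in limemask(z['im']):
    if 310<c[:,0].mean()<390: print('lime',wplane(z,c.mean(0),.282-.12+.0275))
E
```

```text
W -0.03 -0.015 503 y [-0.0147  0.0007  0.0141] z [0.2413 0.2552 0.2581]
W -0.015 0.015 927 y [-0.0148  0.0014  0.0144] z [0.2352 0.2386 0.2425]
W 0.015 0.03 780 y [-0.0148  0.0005  0.0143] z [0.2428 0.2499 0.2579]
W 0.03 0.05 392 y [-0.0121  0.0011  0.0124] z [0.2427 0.2441 0.245 ]
W 0.05 0.075 591 y [-0.0121  0.0007  0.0123] z [0.2428 0.2441 0.2451]
W 0.075 0.1 507 y [-0.0121  0.001   0.0124] z [0.2428 0.244  0.2451]
lip x hist (array([  0,   0,   0,   0, 162, 242,   1,   0,   0,   0,   0,   0,   0,
         0, 242, 294,  11,   0]), array([-0.04 , -0.036, -0.032, -0.028, -0.024, -0.02 , -0.016, -0.012,
       -0.008, -0.004, -0.   ,  0.004,  0.008,  0.012,  0.016,  0.02 ,
        0.024,  0.028,  0.032]))
S -0.03 -0.015 44 y [-0.0151  0.0011  0.0136] z [0.242  0.2521 0.2595]
S -0.015 0.015 133 y [-0.0152 -0.0004  0.0142] z [0.2355 0.2396 0.2455]
S 0.015 0.03 65 y [-0.0143  0.      0.0143] z [0.2406 0.2475 0.2588]
S 0.03 0.05 77 y [-0.0132 -0.0004  0.012 ] z [0.2417 0.2445 0.2478]
S 0.05 0.075 95 y [-0.0125  0.0002  0.0124] z [0.2402 0.2444 0.2486]
S 0.075 0.1 97 y [-0.0125  0.0002  0.0124] z [0.241  0.2444 0.2487]
lip x hist (array([ 0,  0,  0,  0, 17, 18,  2,  0,  0,  0,  0,  0,  0,  5, 15, 16,  1,
        3]), array([-0.04 , -0.036, -0.032, -0.028, -0.024, -0.02 , -0.016, -0.012,
       -0.008, -0.004, -0.   ,  0.004,  0.008,  0.012,  0.016,  0.02 ,
        0.024,  0.028,  0.032]))
lime [[ 0.457  -0.1202  0.1895]]
```

```bash
python3 - <<'E'
from h import *
z=load('wrist','5')
v,u=np.mgrid[:420,:560];pts=np.stack([u.ravel(),v.ravel()],1)
w=wplane(z,pts,0.);r=w-z['xyz'];f=-(r@z['rotation'][:,2]);P=(z['xyz']+r/f[:,None]*z['d'].ravel()[:,None]).reshape(420,560,3)
ex=np.array([.515,.857]);ey=np.array([-.857,.515]);o=np.array([.4259,-.173])
X=(P[...,:2]-o)@ex;Y=(P[...,:2]-o)@ey;Z=P[...,2]
k=(Z>.26)&(Z<.3)&(abs(X)<.03)&(Y>.02)&(Y<.045)&(v<260);print('bar',k.sum(),np.median(X[k]),np.percentile(Z[k],[50,95]),np.polyfit(Y[k],X[k],1))
for s in(-1,1):
    k=(abs(X-s*.1035)<.01)&(abs(Y)<.06)&(Z>.17)&(Z<.23);print('rim',s,k.sum(),np.percentile(Z[k],[50,80,95]),np.percentile(s*X[k],95))
E
```

```text
bar 851 -3.3551502449013186e-05 [0.2862 0.2875] [ 0.0094 -0.0003]
rim -1 2529 [0.1946 0.202  0.2029] 0.10543141881910469
rim 1 2534 [0.1947 0.202  0.203 ] 0.10582978614206229
```

{"name": "play_rows", "arguments": {
  "increments": [
    [0, 0, 0, 0, 0.02, 0, 0.9],
    [0, 0, 0, 0, 0.07, 0, 0.9],
    [0, 0, 0, 0, 0.15, 0, 0.9],
    [0, 0, 0, 0, 0.23, 0, 0.9],
    [0, 0, 0, 0, 0.31, 0, 0.9],
    [0, 0, 0, 0, 0.39, 0, 0.9],
    [0, 0, 0, 0, 0.47, 0, 0.9],
    [0, 0, 0, 0, 0.55, 0, 0.9],
    [0, 0, 0, 0, 0.63, 0, 0.9],
    [0, 0, 0, 0, 0.71, 0, 0.9],
    [0, 0, 0, 0, 0.79, 0, 0.9],
    [0, 0, 0, 0, 0.86, 0, 0.9],
    [0, 0, 0, 0, 0.91, 0, 0.9],
    [0, 0, 0, 0, 0.936, 0, 0.9],
    [0, 0, 0, 0, 0.936, 0, 0.9],
    [0, 0, 0, 0, 0.936, 0, 0.9],
    [0, 0, 0, 0, 0.936, 0, 0.9],
    [0, 0, 0, 0, 0.936, 0, 0.9]
  ]
}}

```text
clock: 12.25
ee_pos: [0.4981, -0.0527, 0.3035]
eef_rot: [[-0.857, 0.514, 0.0], [0.514, 0.857, 0.0], [-0.0, 0.0, -1.0]]
force: [0.4, -0.1, -3.8]
opening: 0.0192
grasp_force: 68.8
```

```bash
python3 - <<'E'
from h import *
plan(([.498,-.0525,.263],149))
E
```

```text
t 12.25 pos [ 0.4981 -0.0527  0.3035] yaw 149.04 j [ 0.2978 -0.2033 -0.0122  0.     -1.7616 -2.409 ] F [ 0.4339 -0.1245 -3.8283] op 0.01919505027257822
[0.0001 0.0001 0.0002] [0.0013 0.0007 0.27  ] rows>= 1.0
```

{"name": "play_rows", "arguments": {
  "increments": [
    [0, 0, 0, 0, 0, 0.03, 0.9],
    [0, 0, 0, 0, 0, 0.06, 0.9],
    [0, 0, 0, 0, 0, 0.09, 0.9],
    [0, 0, 0, 0, 0, 0.12, 0.9],
    [0, 0, 0, 0, 0, 0.15, 0.9],
    [0, 0, 0, 0, 0, 0.18, 0.9],
    [0, 0, 0, 0, 0, 0.21, 0.9],
    [0, 0, 0, 0, 0, 0.24, 0.9],
    [0, 0, 0, 0, 0, 0.26, 0.9],
    [0, 0, 0, 0, 0, 0.28, 0.9],
    [0, 0, 0, 0, 0, 0.3, 0.9],
    [0, 0, 0, 0, 0, 0.32, 0.9],
    [0, 0, 0, 0, 0, 0.34, 0.9],
    [0, 0, 0, 0, 0, 0.36, 0.9],
    [0, 0, 0, 0, 0, 0.38, 0.9],
    [0, 0, 0, 0, 0, 0.4, 0.9],
    [0, 0, 0, 0, 0, 0.4, 0.9],
    [0, 0, 0, 0, 0, 0.4, 0.9],
    [0, 0, 0, 0, 0, 0.4, 0.9],
    [0, 0, 0, 0, 0, 0.4, 0.9]
  ]
}}

```text
clock: 13.92
ee_pos: [0.4984, -0.0523, 0.2436]
eef_rot: [[-0.858, 0.514, 0.0], [0.514, 0.858, 0.0], [-0.0, 0.0, -1.0]]
force: [-0.8, 1.1, -0.8]
opening: 0.0192
grasp_force: 69.1
```

```bash
python3 - <<'E'
from h import *
plan()
z=grab('wrist','6');cv2.imwrite('pics/w6.png',cv2.cvtColor(z['im'],cv2.COLOR_RGB2BGR))
print(np.array(env.read_state()['force']))
E
```

```text
t 13.92 pos [ 0.4984 -0.0523  0.2436] yaw 149.07 j [ 0.2984 -0.2234 -0.139   0.     -1.6549 -2.4091] F [-0.7663  1.1296 -0.784 ] op 0.019174636605000128
[-0.0931  0.3443 -1.0981]
```

View pics/w6.png

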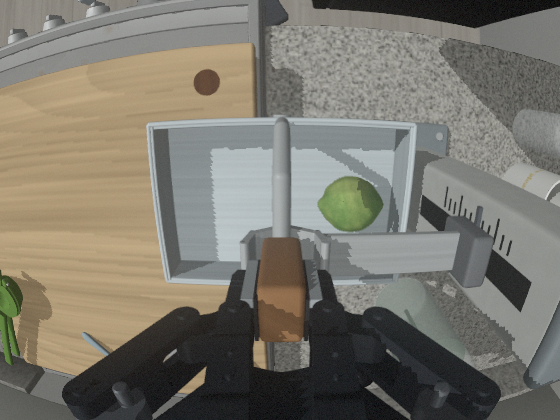

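{"name": "play_rows", "arguments": {
  "increments": [
    [0, 0, 0, 0, 0, 0.01, 0.9],
    [0, 0, 0, 0, 0, 0.02, 0.9],
    [0, 0, 0, 0, 0, 0.03, 0.9],
    [0, 0, 0, 0, 0, 0.04, 0.9],
    [0, 0, 0, 0, 0, 0.05, 0.9],
    [0, 0, 0, 0, 0, 0.055, 0.9],
    [0, 0, 0, 0, 0, 0.055, 0.9],
    [0, 0, 0, 0, 0, 0.055, 0.9]
  ]
}}

```text
clock: 14.63
ee_pos: [0.4983, -0.0523, 0.2351]
eef_rot: [[-0.858, 0.514, 0.0], [0.514, 0.858, 0.0], [-0.0, 0.0, -1.0]]
force: [0.8, 0.6, -0.1]
opening: 0.0192
grasp_force: 69.3
```

{"name": "play_rows", "arguments": {
  "increments": [
    [0, 0, 0, 0, 0, 0, 0.9]
  ]
}}

```text
clock: 14.72
ee_pos: [0.4983, -0.0523, 0.2352]
eef_rot: [[-0.858, 0.514, 0.0], [0.514, 0.858, 0.0], [-0.0, 0.0, -1.0]]
force: [-0.2, 0.3, -0.6]
opening: 0.0189
grasp_force: 69.3
```

{"name": "play_rows", "arguments": {
  "increments": [
    [0, 0, 0, 0, 0, 0, 0.9]
  ]
}}

```text
clock: 14.8
ee_pos: [0.4983, -0.0523, 0.2352]
eef_rot: [[-0.858, 0.514, 0.0], [0.514, 0.858, 0.0], [-0.0, 0.0, -1.0]]
force: [1.0, -0.4, 0.1]
opening: 0.0189
grasp_force: 69.3
```

{"name": "play_rows", "arguments": {
  "increments": [
    [0, 0, 0, 0, 0, 0, 0.76],
    [0, 0, 0, 0, 0, 0, 0.75],
    [0, 0, 0, 0, 0, 0, 0.74],
    [0, 0, 0, 0, 0, 0, 0.73],
    [0, 0, 0, 0, 0, 0, 0.72],
    [0, 0, 0, 0, 0, 0, 0.71],
    [0, 0, 0, 0, 0, 0, 0.7],
    [0, 0, 0, 0, 0, 0, 0.68],
    [0, 0, 0, 0, 0, 0, 0.66],
    [0, 0, 0, 0, 0, 0, 0.63],
    [0, 0, 0, 0, 0, 0, 0.6],
    [0, 0, 0, 0, 0, 0, 0.5],
    [0, 0, 0, 0, 0, 0, 0.4],
    [0, 0, 0, 0, 0, 0, 0.2],
    [0, 0, 0, 0, 0, 0, 0],
    [0, 0, 0, 0, 0, 0, 0],
    [0, 0, 0, 0, 0, 0, 0],
    [0, 0, 0, 0, 0, 0, 0]
  ],
  "grip_force": 20
}}

```text
clock: 16.3
ee_pos: [0.4983, -0.0523, 0.235]
eef_rot: [[-0.858, 0.514, -0.0], [0.514, 0.858, 0.0], [0.0, -0.0, -1.0]]
force: [-0.9, -0.4, -0.2]
opening: 0.0855
grasp_force: 0.0
```

```bash
python3 - <<'E'
from h import *
plan()
z=grab('wrist','7')
E
```

```text
t 16.3 pos [ 0.4983 -0.0523  0.235 ] yaw 149.07 j [ 0.2984 -0.2249 -0.1557 -0.0001 -1.6401 -2.4091] F [-0.8542 -0.3989 -0.2355] op 0.08547208432941543
```

{"name": "play_rows", "arguments": {
  "increments": [
    [0, 0, 0, 0, 0, -0.08, 0],
    [0, 0, 0, 0, 0, -0.2, 0],
    [0, 0, 0, 0, 0, -0.35, 0],
    [0, 0, 0, 0, 0, -0.5, 0],
    [0, 0, 0, 0, 0, -0.65, 0],
    [0, 0, 0, 0, 0, -0.75, 0],
    [0, 0, 0, 0, 0, -0.75, 0],
    [0, 0, 0, 0, 0, -0.75, 0],
    [0, 0, 0, 0, 0, -0.75, 0],
    [0, 0, 0, 0, 0, -0.75, 0],
    [0, 0, 0, 0, 0, -0.75, 0],
    [0, 0, 0, 0, 0, -0.75, 0],
    [0, 0, 0, 0, 0, -0.75, 0],
    [0, 0, 0, 0, 0, -0.75, 0],
    [0, 0, 0, 0, 0, -0.75, 0],
    [0, 0, 0, 0, 0, -0.75, 0]
  ]
}}

```text
clock: 17.68
ee_pos: [0.4983, -0.0523, 0.3475]
eef_rot: [[-0.858, 0.514, -0.0], [0.514, 0.858, 0.0], [0.0, -0.0, -1.0]]
force: [0.1, 0.1, 0.0]
opening: 0.0855
grasp_force: 0.0
```

{"name": "play_rows", "arguments": {
  "increments": [
    [0, 0, 0, 0, 0, 0, 0],
    [0, 0, 0, 0, 0, 0, 0],
    [0, 0, 0, 0, 0, 0, 0],
    [0, 0, 0, 0, 0, 0, 0],
    [0, 0, 0, 0, 0, 0, 0],
    [0, 0, 0, 0, 0, 0, 0],
    [0, 0, 0, 0, 0, 0, 0],
    [0, 0, 0, 0, 0, 0, 0],
    [0, 0, 0, 0, 0, 0, 0],
    [0, 0, 0, 0, 0, 0, 0],
    [0, 0, 0, 0, 0, 0, 0],
    [0, 0, 0, 0, 0, 0, 0],
    [0, 0, 0, 0, 0, 0, 0],
    [0, 0, 0, 0, 0, 0, 0],
    [0, 0, 0, 0, 0, 0, 0],
    [0, 0, 0, 0, 0, 0, 0],
    [0, 0, 0, 0, 0, 0, 0],
    [0, 0, 0, 0, 0, 0, 0],
    [0, 0, 0, 0, 0, 0, 0],
    [0, 0, 0, 0, 0, 0, 0]
  ]
}}

```text
clock: 19.35
ee_pos: [0.4983, -0.0523, 0.3475]
eef_rot: [[-0.858, 0.514, -0.0], [0.514, 0.858, 0.0], [0.0, 0.0, -1.0]]
force: [-0.3, 0.1, -0.0]
opening: 0.0853
grasp_force: 0.0
```

{"name": "play_rows", "arguments": {
  "increments": [
    [0, 0, 0, 0, 0, 0, 0],
    [0, 0, 0, 0, 0, 0, 0],
    [0, 0, 0, 0, 0, 0, 0],
    [0, 0, 0, 0, 0, 0, 0],
    [0, 0, 0, 0, 0, 0, 0],
    [0, 0, 0, 0, 0, 0, 0],
    [0, 0, 0, 0, 0, 0, 0],
    [0, 0, 0, 0, 0, 0, 0],
    [0, 0, 0, 0, 0, 0, 0],
    [0, 0, 0, 0, 0, 0, 0],
    [0, 0, 0, 0, 0, 0, 0],
    [0, 0, 0, 0, 0, 0, 0],
    [0, 0, 0, 0, 0, 0, 0],
    [0, 0, 0, 0, 0, 0, 0],
    [0, 0, 0, 0, 0, 0, 0],
    [0, 0, 0, 0, 0, 0, 0],
    [0, 0, 0, 0, 0, 0, 0],
    [0, 0, 0, 0, 0, 0, 0],
    [0, 0, 0, 0, 0, 0, 0],
    [0, 0, 0, 0, 0, 0, 0]
  ]
}}

```text
clock: 21.02
ee_pos: [0.4983, -0.0523, 0.3475]
eef_rot: [[-0.858, 0.514, -0.0], [0.514, 0.858, 0.0], [0.0, 0.0, -1.0]]
force: [-0.6, 0.0, -0.6]
opening: 0.0851
grasp_force: 0.0
```

{"name": "play_rows", "arguments": {
  "increments": [
    [0, 0, 0, 0, 0, 0, 0],
    [0, 0, 0, 0, 0, 0, 0],
    [0, 0, 0, 0, 0, 0, 0],
    [0, 0, 0, 0, 0, 0, 0],
    [0, 0, 0, 0, 0, 0, 0],
    [0, 0, 0, 0, 0, 0, 0],
    [0, 0, 0, 0, 0, 0, 0],
    [0, 0, 0, 0, 0, 0, 0],
    [0, 0, 0, 0, 0, 0, 0],
    [0, 0, 0, 0, 0, 0, 0],
    [0, 0, 0, 0, 0, 0, 0],
    [0, 0, 0, 0, 0, 0, 0],
    [0, 0, 0, 0, 0, 0, 0],
    [0, 0, 0, 0, 0, 0, 0],
    [0, 0, 0, 0, 0, 0, 0],
    [0, 0, 0, 0, 0, 0, 0],
    [0, 0, 0, 0, 0, 0, 0],
    [0, 0, 0, 0, 0, 0, 0],
    [0, 0, 0, 0, 0, 0, 0],
    [0, 0, 0, 0, 0, 0, 0]
  ]
}}

```text
clock: 22.68
ee_pos: [0.4983, -0.0523, 0.3475]
eef_rot: [[-0.858, 0.514, -0.0], [0.514, 0.858, 0.0], [0.0, 0.0, -1.0]]
force: [0.4, 0.8, 0.3]
opening: 0.0854
grasp_force: 0.0
```

```bash
python3 - <<'E'
from h import *
a=grab('wrist','8')
for i in range(8): b=grab('wrist','9')
print('motion',(np.abs(a['im'].astype(int)-b['im']).max(2)>25).sum())
cv2.imwrite('pics/w9.png',cv2.cvtColor(b['im'],cv2.COLOR_RGB2BGR));plan()
E
```

```text
motion 8
t 23.13 pos [ 0.4983 -0.0523  0.3475] yaw 149.07 j [ 0.2984 -0.1775  0.0921 -0.0001 -1.8404 -2.4091] F [-0.5195  0.4726  0.4925] op 0.08546839791666626
```

View pics/w9.png

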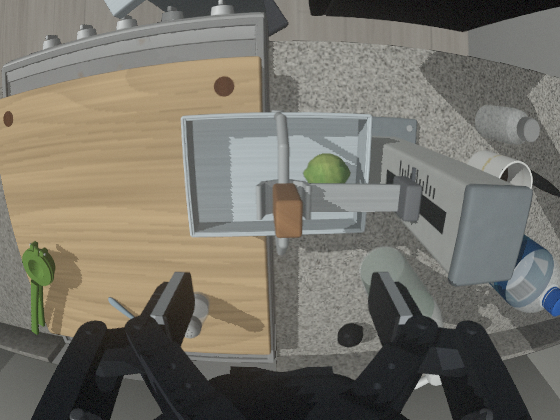

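{"name": "play_rows", "arguments": {
  "increments": [
    [0, 0, 0, 0, 0, 0, 0],
    [0, 0, 0, 0, 0, 0, 0],
    [0, 0, 0, 0, 0, 0, 0],
    [0, 0, 0, 0, 0, 0, 0],
    [0, 0, 0, 0, 0, 0, 0],
    [0, 0, 0, 0, 0, 0, 0],
    [0, 0, 0, 0, 0, 0, 0],
    [0, 0, 0, 0, 0, 0, 0],
    [0, 0, 0, 0, 0, 0, 0],
    [0, 0, 0, 0, 0, 0, 0],
    [0, 0, 0, 0, 0, 0, 0],
    [0, 0, 0, 0, 0, 0, 0],
    [0, 0, 0, 0, 0, 0, 0],
    [0, 0, 0, 0, 0, 0, 0],
    [0, 0, 0, 0, 0, 0, 0],
    [0, 0, 0, 0, 0, 0, 0],
    [0, 0, 0, 0, 0, 0, 0],
    [0, 0, 0, 0, 0, 0, 0],
    [0, 0, 0, 0, 0, 0, 0],
    [0, 0, 0, 0, 0, 0, 0]
  ]
}}

```text
clock: 24.8
ee_pos: [0.4983, -0.0523, 0.3475]
eef_rot: [[-0.858, 0.514, -0.0], [0.514, 0.858, 0.0], [0.0, 0.0, -1.0]]
force: [-0.4, 0.9, 1.0]
opening: 0.0853
grasp_force: 0.0
```

{"name": "play_rows", "arguments": {
  "increments": [
    [0, 0, 0, 0, 0, 0, 0],
    [0, 0, 0, 0, 0, 0, 0],
    [0, 0, 0, 0, 0, 0, 0],
    [0, 0, 0, 0, 0, 0, 0],
    [0, 0, 0, 0, 0, 0, 0],
    [0, 0, 0, 0, 0, 0, 0],
    [0, 0, 0, 0, 0, 0, 0],
    [0, 0, 0, 0, 0, 0, 0],
    [0, 0, 0, 0, 0, 0, 0],
    [0, 0, 0, 0, 0, 0, 0],
    [0, 0, 0, 0, 0, 0, 0],
    [0, 0, 0, 0, 0, 0, 0],
    [0, 0, 0, 0, 0, 0, 0],
    [0, 0, 0, 0, 0, 0, 0],
    [0, 0, 0, 0, 0, 0, 0],
    [0, 0, 0, 0, 0, 0, 0],
    [0, 0, 0, 0, 0, 0, 0],
    [0, 0, 0, 0, 0, 0, 0],
    [0, 0, 0, 0, 0, 0, 0],
    [0, 0, 0, 0, 0, 0, 0]
  ]
}}

```text
clock: 26.47
ee_pos: [0.4983, -0.0523, 0.3476]
eef_rot: [[-0.858, 0.514, -0.0], [0.514, 0.858, 0.0], [0.0, 0.0, -1.0]]
force: [-0.6, 1.2, -0.2]
opening: 0.0855
grasp_force: 0.0
```

{"name": "play_rows", "arguments": {
  "increments": [
    [0, 0, 0, 0, 0, 0, 0],
    [0, 0, 0, 0, 0, 0, 0],
    [0, 0, 0, 0, 0, 0, 0],
    [0, 0, 0, 0, 0, 0, 0],
    [0, 0, 0, 0, 0, 0, 0],
    [0, 0, 0, 0, 0, 0, 0],
    [0, 0, 0, 0, 0, 0, 0],
    [0, 0, 0, 0, 0, 0, 0],
    [0, 0, 0, 0, 0, 0, 0],
    [0, 0, 0, 0, 0, 0, 0],
    [0, 0, 0, 0, 0, 0, 0],
    [0, 0, 0, 0, 0, 0, 0],
    [0, 0, 0, 0, 0, 0, 0],
    [0, 0, 0, 0, 0, 0, 0],
    [0, 0, 0, 0, 0, 0, 0],
    [0, 0, 0, 0, 0, 0, 0],
    [0, 0, 0, 0, 0, 0, 0],
    [0, 0, 0, 0, 0, 0, 0],
    [0, 0, 0, 0, 0, 0, 0],
    [0, 0, 0, 0, 0, 0, 0]
  ]
}}

```text
clock: 28.13
ee_pos: [0.4983, -0.0523, 0.3475]
eef_rot: [[-0.858, 0.514, -0.0], [0.514, 0.858, 0.0], [0.0, 0.0, -1.0]]
force: [0.5, -0.8, -0.1]
opening: 0.0853
grasp_force: 0.0
```

```bash
python3 - <<'E'
from h import *
a=grab('wrist','10');w=load('wrist','9')
F=[grab('wrist','11') for i in range(10)]
for b in F[3::3]: print('motion',[(np.abs(a['im'].astype(int)-b['im']).max(2)>t).sum() for t in(12,25,50)])
print('vs earlier',(np.abs(a['im'].astype(int)-w['im']).max(2)>25).sum());plan()
E
```

```text
Traceback (most recent call last):
zipfile.BadZipFile: Bad CRC-32 for file 'im.npy'
```

```bash
python3 - <<'E'
from h import *
F=[env.grab_frame('wrist')[0].astype(int) for i in range(10)];w=load('wrist','10')['im'].astype(int)
m=[(np.abs(F[0]-b).max(2)>25).sum() for b in F[3::3]]+[(np.abs(F[0]-w).max(2)>25).sum()];print(m);plan()
if max(m)<20: print(env.close_job())
E
```

```text
[np.int64(3), np.int64(5), np.int64(6), np.int64(11)]
t 29.18 pos [ 0.4983 -0.0523  0.3475] yaw 149.07 j [ 0.2984 -0.1775  0.0921 -0.0001 -1.8404 -2.4091] F [ 0.5158 -0.3637 -0.1771] op 0.08544889813202827
the job is handed in; nothing more can be done
None
```

The lime is in the trug and the trug hangs at rest by its bail on the sprung hook, let down gently and released with the arm clear; I handed the job in at 29 s, and no verdict came back.

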